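# Pack the fridge tray around the two jars

### The arm

A 6-joint arm with a two-finger parallel gripper is mounted at the origin on the work surface. World frame = base frame: x ahead of the robot, y to its left, z up, the work surface at z = 0. Lengths are in m, angles in degrees, forces in N, time in s.
With the tool pointing down it reaches from about 0.4 to 0.825 m from the base axis. Payload 7 kg.
Tool frame: the origin (TCP) lies midway between the tips of the shut fingers; the grasp point (between the pads) lies r.tcp_to_grasp behind it (r.tcp_to_grasp is the distance from the TCP to the grasp point, in m); x points along the fingers, y is the direction in which the jaws open and shut, and the axes are right-handed (so a half turn about x gives the same grasp; the last joint's range is limited). The gripper opens to 88 mm and grips with 3 to 60 N. Pads are 19 mm wide; open, the fingers measure 130 mm over their backs; the gripper's body (78 mm by 193 mm) begins 47 mm behind the grasp point.
Start: joints at [91.736, 20.546, 0.682, 0, -70.136, -16.507], TCP at [0.172, 0.653, 0.193] pointing down, gripper open.
Joint ranges: [-176.03, 176.03], [-82.01, 121.73], [-58.28, 71.71], [-173.87, 95.51], [-174.79, -0.11], [-173.66, 173.66]. Speed limits (degrees/s): [136.94, 136.94, 172.46, 180, 180, 180].

### API

Orientations are given as [roll, pitch, yaw] about the fixed x, y, z axes, in that order (R = Rz(yaw) Ry(pitch) Rx(roll)).
In Python, from plant import r gives the robot as it stands.
- The arm moves only by the tool carry_out, never from a script. Its argument "moves" is a list of rows, each a list of 7 numbers: the shift along the world's x, y, z in mm, then the turn, a rotation vector about the world's x, y, z in rad, then the opening in per cent of the stroke, from 0 (shut) to 100 (fully open). In form: [[x, y, z, wx, wy, wz, claw], ...]. A call has 1 to 5 rows; each row is the pose to reach, as a shift and turn from the pose commanded when the call began; what a row does not reach only later rows make up. A row lasts 1/10 s, in which the tool goes at most 50 mm and 8.59 degrees, less where a joint would pass 70% of its speed; a pose out of reach is approached as far as the arm can. A call with a gripper value outside its range is refused whole. The fingers move at their own pace and stop on an object; "squeeze" is the grip in N (left out, the last holds). Time passes only in rows, so rows that repeat a pose let the fingers close. It gives the time, the measured TCP pose, the force and the opening at its end, in the units of the state.
- r.get_state(): the state, without advancing time (a new reading comes with each control period).
- r.capture(name): name is "scene" or "top"; returns the picture (420x560x3 uint8, blue, green, red); there is no depth.
- r.camera_params(name): a dict with "K" (3x3 intrinsics, pixels), "rvec" (rotation vector, rad) and "tvec" (3), from world to camera coordinates, as OpenCV has them. Camera axes: x right, y down, z forward; pixel columns grow to the right and rows downward; lengths in m; the calibration is good to about 2 mm. A picture is of the moment at which its call begins. camera_params takes no time and is no camera call.
- r.close_job(): hands the job in, once; it reports no verdict.
The state is a dict: "time_s": time; "joints": joint angles; "qd": joint speeds; "joint_torque": joint torques, N m; "tcp_pos": TCP position; "eef_rot": TCP orientation; "contact_force": force on the tool from outside, world axes, zero at the start; "moment": the same for the moment, N m; "gripper_width": finger opening in m.
Only numpy, scipy, OpenCV 4.12 (cv2) and the standard library are available. Lean on these libraries where they do the work, as an engineer would, in place of code of your own. Each camera call takes 0.05 s, during which the arm holds its last target. There are 200 camera calls.

### The job

Pack the fridge tray with the food that waits on the wooden board: set the blue-lidded food box flat between the two jars, its length running front to back, and centre the yellow-lidded tub on top of it. In the front of the tray stand the pear straight in front of the red jar, the plum straight in front of the green jar, and the mandarin in the middle between pear and plum, in front of the box (front is the tray's metal-bar side, nearest the robot). Everything ends upright and let go, and the jars, the milk bottle and the blue bowl stay where they are.

Things in the scene. Friction and masses are not known exactly. Their poses are not given: they have to be found in the camera images.
- tray: White shallow fridge tray, fixed, 220 (x) by 340 mm (y), left or right of the robot's middle, the food board on the other side. Origin: centre of the underside; x from front to back, y left; floor top at z = 5 mm. Clear side and back walls 4 mm thick, 22 mm high; metal front bar 26 mm high, inner face at x = -104 mm. Front faces the robot (yaw within 0.2 rad).
- redjar: Closed jar of red sauce, red lid, 54 mm diameter, 75 mm tall, upright on the tray floor in its back left or back right, about x = 48, y = +-100 mm in the tray's frame. Loose, 0.4 kg; leave it there. Origin: centre of the underside; axes start parallel to the tray's.
- greenjar: Closed jar of pickles, dull green, with a green lid, of the same size as the red jar, in the tray's other back corner. To be left where it is. Origin: centre of the underside; its axes start parallel to the tray's.
- foodbox: Closed food box, salmon-pink body 88 x 52 mm, flat blue lid 92 x 56 mm (lid edge z = 34 to 45 mm), 45 mm tall, 0.2 kg. Origin: centre of the underside; x along its length (within 0.5 rad of the robot's x at the start), y across. It starts with the other four foods on a fixed wooden board, 240 x 310 mm, top at z = 18 mm, 85 mm or more apart centre to centre.
- tub: Small round white tub with a yellow lid, body 48 mm and lid 52 mm in diameter, the lid's edge from z = 26 to 35 mm, 35 mm tall, about 0.09 kg. Origin: centre of the underside, z up. At the start on the board.
- pear: Yellow-green rigid pear standing upright on a flat foot, widest (58 mm in diameter) at z = 27 mm, 75 mm tall plus a stem to 85 mm, about 0.16 kg. Origin: centre of the foot, z up. At the start on the board.
- plum: Dark purple rigid plum, 50 mm in diameter at z = 23 mm, 46 mm tall, standing on a flat foot 26 mm wide, about 0.08 kg. Origin: centre of the foot, z up. At the start on the board.
- mandarin: Orange rigid mandarin, 56 mm in diameter at z = 24 mm, 48 mm tall, standing on a flat foot 30 mm wide, about 0.1 kg. Origin: centre of the foot, z up. At the start on the board.
- bottle: Small white milk bottle with a blue cap, 60 mm in diameter, 140 mm tall, on the worktop beyond the tray and board. Not part of the job: leave it alone. Origin: centre of the underside.
- bowl: Blue bowl, 90 mm in diameter, 45 mm tall, on the worktop beyond the tray and board. Not part of the job: leave it alone. Origin: centre of the underside.
Things that resemble listed ones, but are neither listed nor needed, are in the scene too. What is shaped like the plum but turquoise is not meant.

How it is judged (in metres and radians):
At the end, for the whole second after the job is handed in: Box flat in tray, <120 mm from both jars, 20-75 mm behind tray middle, within 0.25 rad; tub on it within 15 mm; pear/plum 50-135 mm before red/green jar, within 15 mm sideways; mandarin in front half, within 20 mm of tray centre line, <140 mm from both; all upright, at rest (horizontal distance between foodbox and redjar below 0.12 m and horizontal distance between foodbox and greenjar below 0.12 m and x of foodbox in the frame of tray between 0.02 and 0.075 m and angle between the x axis of foodbox and the x axis of tray, either way round below 0.25 rad and z of foodbox in the frame of tray between 0 and 0.01 m and angle between foodbox's own z axis and vertical below 0.1 rad and horizontal distance between tub and foodbox below 0.015 m and z of tub in the frame of foodbox between 0.04 and 0.051 m and angle between tub's own z axis and vertical below 0.12 rad and y of pear in the frame of redjar between -0.015 and 0.015 m and x of pear in the frame of redjar between -0.135 and -0.05 m and y of plum in the frame of greenjar between -0.015 and 0.015 m and x of plum in the frame of greenjar between -0.135 and -0.05 m and y of mandarin in the frame of tray between -0.02 and 0.02 m and x of mandarin in the frame of tray between -0.1 and -0.01 m and horizontal distance between mandarin and pear below 0.14 m and horizontal distance between mandarin and plum below 0.14 m and z of pear in the frame of tray between 0 and 0.012 m and angle between each of pear, plum, mandarin's own z axis and vertical below 0.3 rad and z of plum in the frame of tray between 0 and 0.012 m and z of mandarin in the frame of tray between 0 and 0.012 m and linear speed of each of foodbox, tub, pear, plum, mandarin below 0.02 m/s); the robot touches nothing.
It fails at once if a jar is shifted by more than 15 mm (distance of any of redjar, greenjar from where it was at the start of the episode above 0.015 m).
It fails at once if the milk bottle or the bowl is moved by more than 20 mm (distance of any of bottle, bowl from where it was at the start of the episode above 0.02 m).
It also fails if it takes over 123 s, if anything falls off the work surface, if the arm or the gripper's body presses on something with over 40 N, if the wrist force passes 120 N, or if a joint passes its speed limit or range.

## Working session

There is one attempt and no reset: what is moved stays moved. The work goes in short steps, Python scripts to look and compute and a tool call to move; the robot and the scene stay as the last step left them, time stands still between calls to the robot, and variables do not carry over. Pictures are saved under pics/ and viewed, about 12 in all and at most 16, crops included, and the job is handed in when it is done.

Besides the shell and the picture viewer there is one more tool, called after ">>>" as name(argument=value, ...) on one line, values as JSON. carry_out: Moves the arm, as the interface text tells. Its arguments: {"type":"object","properties":{"moves":{"type":"array"},"squeeze":{"type":"number"}},"required":["moves"]}

```bash
ls; mkdir -p pics
cat > h.py <<'E'
import numpy as np, cv2
from plant import r
def cam(n):
    p=r.camera_params(n); R,_=cv2.Rodrigues(np.array(p["rvec"],float)); return np.array(p["K"]),R,np.array(p["tvec"],float).ravel()
def ray(n,u,v,z):
    K,R,t=cam(n); d=R.T@np.linalg.inv(K)@np.array([u,v,1.]); c=-R.T@t; return c+d*(z-c[2])/d[2]
def proj(n,P):
    K,R,t=cam(n); q=K@(R@np.array(P,float)+t); return q[:2]/q[2]
E
python3 - <<'E'
from h import *
for n in("scene","top"):
    im=r.capture(n); cv2.imwrite(f"pics/{n}0.png",im)
    K,R,t=cam(n); print(n,K[0,0],(-R.T@t).round(3),R.round(2).tolist())
print(r.tcp_to_grasp,r.get_state())
E
```

```text
pics
scene 528.5786529985552 [ 1.18  -0.515  0.877] [[0.71, 0.7, 0.01], [0.5, -0.49, -0.71], [-0.5, 0.51, -0.7]]
top 454.4641096791462 [0.424 0.07  1.081] [[0.01, -1.0, -0.02], [-0.98, -0.0, -0.18], [0.18, 0.02, -0.98]]
0.0188 {'time_s': 0.1, 'joints': array([ 9.17354584e+01,  2.05856702e+01,  6.39060109e-01, -1.64113967e-02,
       -7.01351548e+01, -1.65060602e+01]), 'qd': array([-0.04136274, -0.09356322,  0.11170186, -0.03296561,  0.02433255,
        0.01511746]), 'joint_torque': array([-9.81662524e-04, -5.84165955e+01,  2.93752903e+01,  7.01545671e+00,
        1.01550415e-02, -6.05076070e-05]), 'tcp_pos': array([0.17201567, 0.65221861, 0.1921396 ]), 'eef_rot': array([ 95.82154536,  89.91679174, -98.95464405]), 'contact_force': array([ 0.31392692, -0.00595451,  0.03040579]), 'moment': array([-0.01591283,  0.03926853, -0.01497891]), 'gripper_width': 0.08730789263440036}
```

View pics/top0.png

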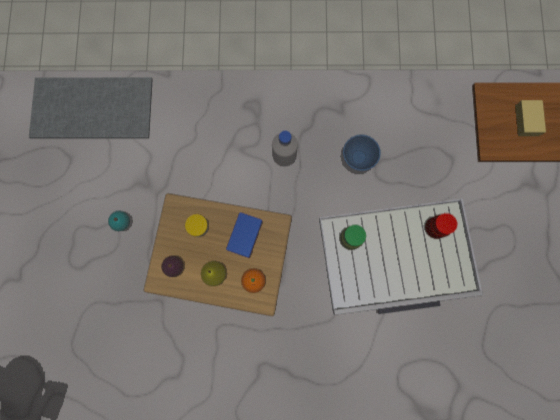

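View pics/scene0.png

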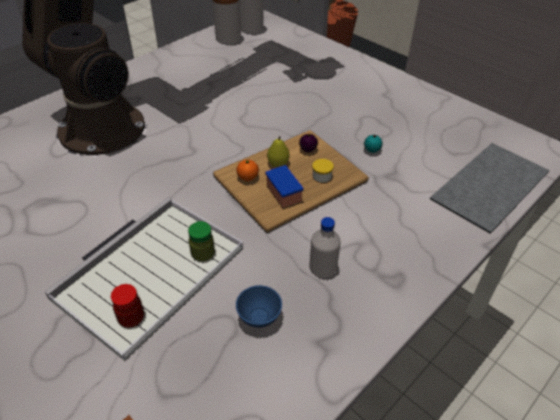

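Top view (420x560): board left with plum (173,266), pear (213,273), mandarin (253,281), tub (196,225), box (244,235). Tray right with green jar (354,237) and red jar (444,225); turquoise decoy at (119,221). The scene view shows the same layout, unobstructed.

```bash
cat > meas.py <<'E'
from h import *
# name: hue range, s min, v range, top seed, scene seed
SP={'tub':((22,33),150,90,(196,225),(323,166)),'box':((112,125),120,50,(244,235),(285,182)),
'mandarin':((6,17),190,100,(253,281),(247,170)),'pear':((24,40),120,40,(213,273),(278,155)),
'plum':((135,179),60,20,(173,266),(309,143)),'green':((55,80),150,70,(354,237),(200,231)),'red':((0,5),200,130,(446,223),(125,296))}
def blob(n,im,k,seed,rad=25):
    (h0,h1),s,v,_,_=SP[k]; hsv=cv2.cvtColor(im,cv2.COLOR_BGR2HSV)
    m=cv2.inRange(hsv,(h0,s,v),(h1,255,255)); w=np.zeros_like(m); cv2.circle(w,tuple(map(int,seed)),rad,255,-1); m&=w
    N,L,st,c=cv2.connectedComponentsWithStats(m)
    if N<2: return None
    i=1+np.argmax(st[1:,4]); return (L==i).astype(np.uint8),c[i],st[i]
def tri(a,b):
    out=[]
    for n,(u,v) in(("top",a),("scene",b)):
        K,R,t=cam(n); out.append(K@np.c_[R,t])
    X=cv2.triangulatePoints(out[0],out[1],np.array(a,float).reshape(2,1),np.array(b,float).reshape(2,1)).ravel(); return X[:3]/X[3]
E
python3 - <<'E'
from meas import *
T=cv2.imread('pics/top0.png');S=cv2.imread('pics/scene0.png')
Z={'tub':.053,'box':.063,'mandarin':.042,'pear':.045,'plum':.041,'green':.08,'red':.08}
for k in SP:
    a=blob("top",T,k,SP[k][3]);b=blob("scene",S,k,SP[k][4])
    if a is None or b is None: print(k,a is None,b is None);continue
    print(k,a[1].round(1),a[2],b[1].round(1),b[2],'ray',ray("top",*a[1],Z[k])[:2].round(4),ray("scene",*b[1],Z[k])[:2].round(4),'tri',tri(a[1],b[1]).round(4))
    if k=='box':
        for n,m in(("top",a[0]),("scene",b[0])):
            c,_=cv2.findContours(m,0,2); q=cv2.boxPoints(cv2.minAreaRect(c[0])) if n=="top" else cv2.approxPolyDP(c[0],4,True)[:,0]
            print(n,[ray(n,*p,.063)[:2].round(4).tolist() for p in q])
K=4
cv2.imwrite('pics/c1.png',np.hstack([cv2.resize(T[185:325,140:300],None,fx=2.5,fy=2.5,interpolation=2),cv2.resize(T[190:330,315:475],None,fx=2.5,fy=2.5,interpolation=2)]))
s=r.get_state()['eef_rot']
from scipy.spatial.transform import Rotation as Ro
print(Ro.from_euler('xyz',s,degrees=True).as_matrix().round(3))
E
```

```text
tub [195.6 224.7] [185 214  22  22 394] [322.5 165.9] [312 159  22  15 248] ray [0.5728 0.2642] [0.5747 0.2622] tri [0.573  0.2645 0.0507]
box [242.5 217.3] [237 213  13  10  43] [274.9 185. ] [266 171  21  26  46] ray [0.5884 0.1562] [0.5497 0.1241] tri [0.5695 0.1328 0.0761]
top [[0.5782, 0.1698], [0.5996, 0.1632], [0.5923, 0.1412], [0.5709, 0.1479]]
scene [[0.5028, 0.1415], [0.5908, 0.118]]
mandarin [252.6 280.7] [242 270  22  22 325] [247. 168.] [237 160  21  17 271] ray [0.4468 0.1326] [0.4423 0.1361] tri [0.4467 0.1322 0.047 ]
pear [213.  273.2] [201 261  25  25 480] [277.8 153.2] [267 139  22  28 431] ray [0.4631 0.2224] [0.4574 0.2275] tri [0.4629 0.2216 0.0514]
plum [171.4 266. ] [162 257  21  19 249] [308.2 141.6] [300 135  17  15 190] ray [0.479  0.3186] [0.4759 0.3203] tri [0.4786 0.3176 0.044 ]
green [360.1 237.4] [356 232   9  12  35] [199.3 229.9] [190 222  20  16 264] ray [ 0.5417 -0.1059] [ 0.5499 -0.0965] tri [ 0.5461 -0.1003  0.0797]
red [445.9 223.3] [436 214  20  20 293] [123.2 294.4] [112 285  24  20 363] ray [ 0.5737 -0.2958] [ 0.5767 -0.298 ] tri [ 0.5742 -0.2971  0.0766]
[[-0.    -0.255 -0.967]
 [-0.001 -0.967  0.255]
 [-1.     0.001 -0.   ]]
```

View pics/c1.png

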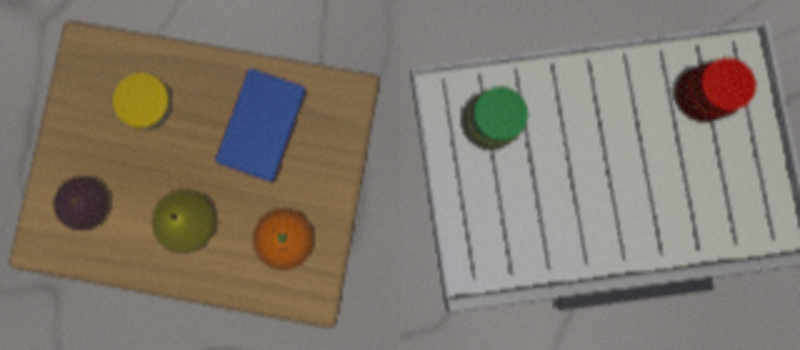

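Crop: box lid clear (corners about (250,68), (305,88), (272,181), (217,162) in crop), tray with its front handle bar at the bottom, and a yaw slightly tilted. I'll refine the box, green jar and tray.

```bash
sed -i "s/'box':((112,125),120,50/'box':((103,128),100,50/; s/'green':((55,80),150,70/'green':((55,85),110,60/" meas.py
python3 - <<'E'
from meas import *
T=cv2.imread('pics/top0.png');S=cv2.imread('pics/scene0.png')
for k,z in(('box',.063),('green',.08),('red',.08)):
    a=blob("top",T,k,SP[k][3]);b=blob("scene",S,k,SP[k][4])
    print(k,a[1].round(1),a[2],b[1].round(1),b[2],'ray',ray("top",*a[1],z)[:2].round(4),ray("scene",*b[1],z)[:2].round(4),'tri',tri(a[1],b[1]).round(4))
    if k=='box':
        c,_=cv2.findContours(a[0],0,2); q=cv2.boxPoints(cv2.minAreaRect(max(c,key=cv2.contourArea)))
        print([ray("top",*p,.063)[:2].round(4).tolist() for p in q])
print('stem',ray("top",209.2,271,.1))
# tray inner floor: bright low-saturation mask
h=cv2.cvtColor(T,cv2.COLOR_BGR2HSV); m=cv2.inRange(T,(165,165,165),(255,255,255)); m[:180]=0;m[330:]=0;m[:,:300]=0
m=cv2.morphologyEx(m,cv2.MORPH_CLOSE,np.ones((15,15)))
c,_=cv2.findContours(m,0,2); c=max(c,key=cv2.contourArea); q=cv2.boxPoints(cv2.minAreaRect(c)); print(q.round(1),cv2.contourArea(c))
W=np.array([ray("top",*p,.005)[:2] for p in q]); print(W.round(4),W.mean(0),[np.linalg.norm(W[i]-W[i-1]).round(4) for i in range(4)])
E
```

```text
box [243.9 234.6] [227 213  35  44 934] [283.6 180.7] [266 165  37  32 681] ray [0.5491 0.1523] [0.5534 0.149 ] tri [0.5498 0.1528 0.0583]
[[0.5165, 0.1918], [0.6008, 0.1637], [0.5826, 0.1124], [0.4988, 0.1411]]
green [354.7 235.3] [345 226  21  20 337] [199.2 229.9] [189 221  22  18 294] ray [ 0.5463 -0.0941] [ 0.5497 -0.0966] tri [ 0.5467 -0.0947  0.0763]
red [445.9 223.3] [436 214  20  20 293] [123.2 294.4] [112 285  24  20 363] ray [ 0.5737 -0.2958] [ 0.5767 -0.298 ] tri [ 0.5742 -0.2971  0.0766]
stem [0.46563858 0.22253832 0.1       ]
[[326.4 241.4]
 [392.8 234. ]
 [400.  299.1]
 [333.6 306.5]] 2947.5
[[ 0.5407 -0.039 ]
 [ 0.5589 -0.1965]
 [ 0.4075 -0.207 ]
 [ 0.3898 -0.0534]] [ 0.47423021 -0.12395996] [np.float64(0.1516), np.float64(0.1585), np.float64(0.1518), np.float64(0.1545)]
```

>>> carry_out(moves=[[25,-33,0,0,0,-0.005,100],[50,-67,0,0,0,-0.01,100],[75,-100,0,0,0,-0.014,100],[100,-133,0,0,0,-0.018,100],[126,-167,0,0,0,-0.021,100]], squeeze=20)

```text
time_s: 0.6
tcp_pos: [0.2987, 0.4841, 0.1926]
eef_rot: [84.3, 90.0, -111.7]
contact_force: [0.4, 0.3, 1.3]
gripper_width: 0.0876
```

>>> carry_out(moves=[[25,-33,0,0,0,-0.005,100],[50,-67,0,0,0,-0.01,100],[75,-100,0,0,0,-0.014,100],[100,-133,0,0,0,-0.018,100],[126,-167,0,0,0,-0.021,100]])

```text
time_s: 1.1
tcp_pos: [0.4246, 0.3171, 0.1929]
eef_rot: [34.2, 90.0, -163.0]
contact_force: [0.7, -0.3, 0.4]
gripper_width: 0.0873
```

>>> carry_out(moves=[[25,-33,0,0,0,-0.005,100],[50,-67,-10,0,0,-0.01,100],[75,-100,-20,0,0,-0.014,100],[100,-133,-30,0,0,-0.018,100],[125,-166,-40,0,0,-0.021,100]])

```text
time_s: 1.6
tcp_pos: [0.5497, 0.1511, 0.1524]
eef_rot: [23.2, 90.0, -175.2]
contact_force: [0.4, 1.4, 0.0]
gripper_width: 0.0874
```

```bash
cat >> h.py <<'E'
from scipy.spatial.transform import Rotation as Ro
def st():
    s=r.get_state(); M=Ro.from_euler('xyz',s['eef_rot'],degrees=True).as_matrix()
    print('t',round(s['time_s'],1),'tcp',s['tcp_pos'].round(4),'grasp',(s['tcp_pos']-M[:,0]*.0188).round(4),'jawyaw',round(np.degrees(np.arctan2(M[1,1],M[0,1]))%180,1),'x',M[:,0].round(3),'F',s['contact_force'].round(1),'w',round(s['gripper_width'],4),'j',s['joints'].round(0))
E
python3 - <<'E'
from h import *
st()
# tray outline check: predicted corners in the top image
yaw=np.radians(7.8); c=np.array([.513,-.2017]); X=np.array([np.cos(yaw),np.sin(yaw)]);Y=np.array([-X[1],X[0]])
for a,b in((.11,.17),(.11,-.17),(-.11,-.17),(-.11,.17)):
    print(a,b,proj("top",[*(c+a*X+b*Y),.022]).round(1))
E
```

```text
t 1.6 tcp [0.5497 0.1511 0.1524] grasp [0.5497 0.1511 0.1712] jawyaw 71.6 x [-0. -0. -1.] F [0.4 1.4 0. ] w 0.0874 j [ 35.  12. -16.  -0. -61.  37.]
0.11 0.17 [317.9 216. ]
0.11 -0.17 [460.6 197.1]
-0.11 -0.17 [480.2 291. ]
-0.11 0.17 [332.2 310.7]
```

>>> carry_out(moves=[[-1,1,-35,0,0,0,100],[-1,1,-70,0,0,0,100],[-1,1,-95,0,0,0,100],[-1,1,-113,0,0,0,100],[-1,1,-113,0,0,0,100]])

```text
time_s: 2.1
tcp_pos: [0.546, 0.1523, 0.0371]
eef_rot: [48.2, 89.7, -150.2]
contact_force: [-0.5, -0.5, -0.2]
gripper_width: 0.0875
```

>>> carry_out(moves=[[0,0,0,0,0,0,40],[0,0,0,0,0,0,40],[0,0,0,0,0,0,40],[0,0,0,0,0,0,40],[0,0,0,0,0,0,40]], squeeze=20)

```text
time_s: 2.6
tcp_pos: [0.5483, 0.1539, 0.0406]
eef_rot: [-126.3, 89.9, 35.3]
contact_force: [-0.2, -0.6, 0.3]
gripper_width: 0.0533
```

```bash
python3 -c "
from h import *
st()"
```

```text
t 2.6 tcp [0.5483 0.1539 0.0406] grasp [0.5483 0.1539 0.0594] jawyaw 71.6 x [ 0.001  0.001 -1.   ] F [-0.2 -0.6  0.3] w 0.0533 j [ 35.  19. -24.   0. -47.  36.]
```

>>> carry_out(moves=[[0,0,15,0,0,0,40],[0,0,40,0,0,0,40],[0,0,75,0,0,0,40],[0,0,110,0,0,0,40],[0,0,130,0,0,0,40]])

```text
time_s: 3.1
tcp_pos: [0.5492, 0.1541, 0.1734]
eef_rot: [-136.3, 89.8, 25.3]
contact_force: [0.1, -0.1, 0.4]
gripper_width: 0.0352
```

Run:
```python
from h import *
st()
S=r.capture("scene"); cv2.imwrite('pics/s2.png',cv2.resize(S[60:300,150:430],None,fx=2.5,fy=2.5))
```

```text
t 3.1 tcp [0.5492 0.1541 0.1734] grasp [0.5491 0.1541 0.1922] jawyaw 71.6 x [ 0.004  0.002 -1.   ] F [ 0.1 -0.1  0.4] w 0.0352 j [ 35.  11. -15.   0. -64.  36.]
```

View pics/s2.png

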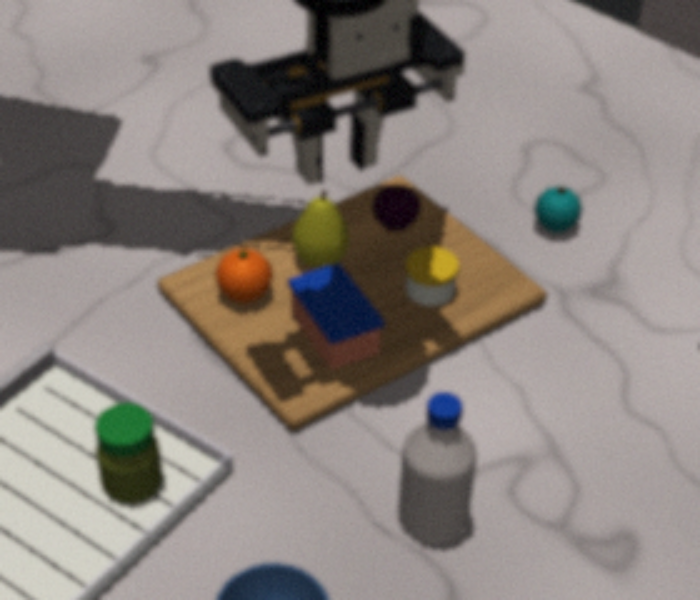

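Crop shows the box still on the board, at about (337,310), apparently unmoved, with the fingers lifted empty at (340,165). I'll check the projected TCP and the box position.

Run:
```python
from meas import *
for P in ([.5492,.1541,.1734],[.549,.1525,.063]): print((proj("scene",P)-[150,60])*2.5, proj("top",P))
S=cv2.imread('pics/s2.png')
S=r.capture("scene");b=blob("scene",S,'box',(283,181));print(b[1],b[2])
T=r.capture("top"); cv2.imwrite('pics/t2.png',cv2.resize(T[170:330,130:300],None,fx=3.5,fy=3.5))
st()
```

```text
[336.75863173 201.76073367] [238.71539962 227.80390256]
[333.34376089 297.62823638] [243.82145704 234.6212811 ]
[283.85757121 180.72263868] [266 166  37  31 667]
t 3.2 tcp [0.5489 0.1542 0.1718] grasp [0.5488 0.1541 0.1906] jawyaw 71.6 x [ 0.003  0.002 -1.   ] F [ 0.1  0.4 -0. ] w 0.0349 j [ 35.  11. -15.   0. -64.  36.]
```

View pics/t2.png

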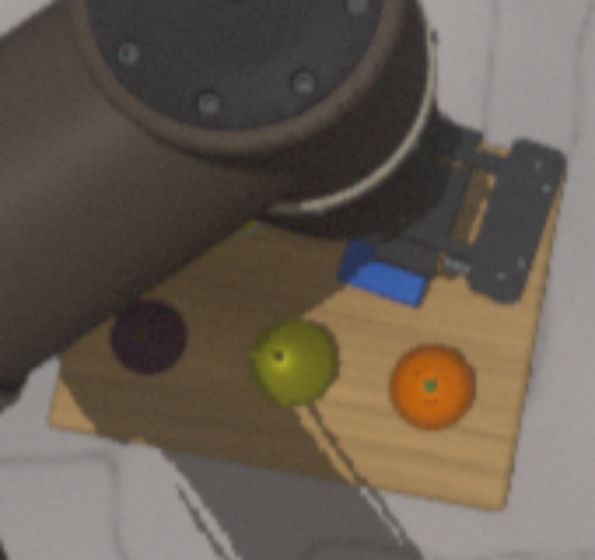

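Top crop: the arm covers the box's back; gripper jaw bar at (515,215). The scene view puts the fingertips about 12 px above the projected TCP, so I compare both views to find the bias.

Run:
```python
from h import *
y=np.array([.316,.949,0]);x=np.array([.949,-.316,0]);c=np.array([.549,.154,.172])
T=r.capture("top");S=r.capture("scene")
for dz in(0,.034):
  for h in(.066,.1):
    for a,b in((-.0965,-.039),(-.0965,.039),(.0965,-.039),(.0965,.039)):
        P=c+a*y+b*x+[0,0,h+dz]
        print(dz,h,a,b,'t2',((proj("top",P)-[130,170])*3.5).round(0),'s2',((proj("scene",P)-[150,60])*2.5).round(0))
cv2.imwrite('pics/s3.png',cv2.resize(S[50:150,210:350],None,fx=5.5,fy=5.5,interpolation=cv2.INTER_CUBIC))
a=[(proj("scene",c+s*.0175*y)-[210,50])*5.5 for s in(-1,1)];print(a)
```

```text
0 0.066 -0.0965 -0.039 t2 [517. 313.] s2 [213. 145.]
0 0.066 -0.0965 0.039 t2 [564. 175.] s2 [253. 197.]
0 0.066 0.0965 -0.039 t2 [176. 197.] s2 [415.  89.]
0 0.066 0.0965 0.039 t2 [227.  63.] s2 [461. 134.]
0 0.1 -0.0965 -0.039 t2 [517. 309.] s2 [211. 111.]
0 0.1 -0.0965 0.039 t2 [565. 165.] s2 [251. 161.]
0 0.1 0.0965 -0.039 t2 [162. 188.] s2 [417.  55.]
0 0.1 0.0965 0.039 t2 [215.  48.] s2 [465. 100.]
0.034 0.066 -0.0965 -0.039 t2 [517. 309.] s2 [211. 111.]
0.034 0.066 -0.0965 0.039 t2 [565. 165.] s2 [251. 161.]
0.034 0.066 0.0965 -0.039 t2 [162. 188.] s2 [417.  55.]
0.034 0.066 0.0965 0.039 t2 [215.  48.] s2 [465. 100.]
0.034 0.1 -0.0965 -0.039 t2 [516. 304.] s2 [209.  74.]
0.034 0.1 -0.0965 0.039 t2 [567. 153.] s2 [250. 125.]
0.034 0.1 0.0965 -0.039 t2 [147. 178.] s2 [419.  19.]
0.034 0.1 0.0965 0.039 t2 [202.  33.] s2 [468.  64.]
[array([370.83995536, 513.71702842]), array([449.3055952 , 489.59123538])]
```

View pics/s3.png

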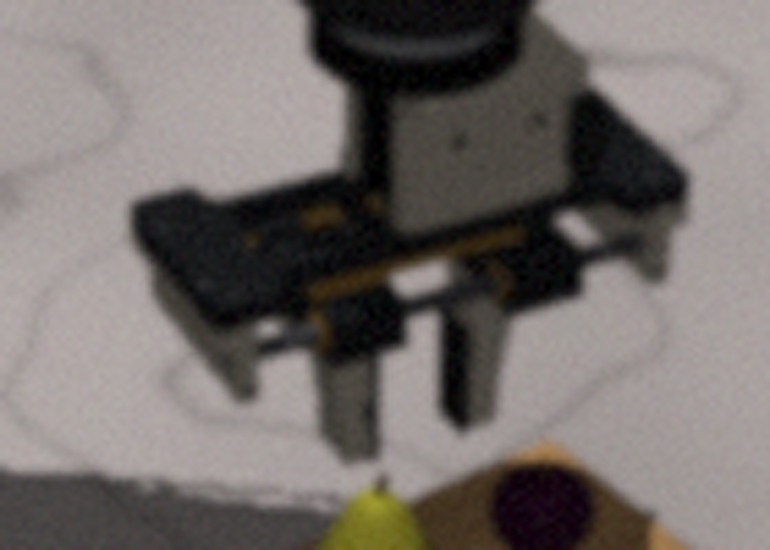

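The crop shows fingertips at (350,460) and (470,428), against (371,514)/(449,490) predicted: real height is ~30 mm above the reported z, while horizontally they agree. I'll quantify with the finger corners and body end.

Run:
```python
from h import *
y=np.array([.316,.949,0]);x=np.array([.949,-.316,0]);c=np.array([.549,.154,.172])
for dz in(0,.025,.03,.035,.04):
    print(dz,[((proj("scene",c+a*y+b*x+[0,0,dz])-[210,50])*5.5).round(0).tolist() for a,b in((-.0385,.0095),(-.0175,.0095),(.0175,.0095),(.0385,.0095))],((proj("scene",c-.0965*y+.039*x+[0,0,dz+.066])-[210,50])*5.5).round(0))
```

```text
0 [[334.0, 542.0], [382.0, 527.0], [461.0, 503.0], [507.0, 488.0]] [226. 488.]
0.025 [[334.0, 490.0], [383.0, 476.0], [462.0, 451.0], [510.0, 437.0]] [224. 431.]
0.03 [[334.0, 480.0], [383.0, 465.0], [463.0, 441.0], [510.0, 427.0]] [224. 419.]
0.035 [[334.0, 469.0], [383.0, 455.0], [463.0, 430.0], [511.0, 416.0]] [223. 408.]
0.04 [[334.0, 459.0], [383.0, 444.0], [464.0, 420.0], [511.0, 406.0]] [223. 396.]
```

>>> carry_out(moves=[[0,-1,-20,0,0,0,100],[0,-1,-40,0,0,0,100],[0,-1,-60,0,0,0,100],[0,-1,-80,0,0,0,100],[0,-1,-100,0,0,0,100]])

```text
time_s: 3.85
tcp_pos: [0.5472, 0.1521, 0.0679]
eef_rot: [48.9, 89.9, -149.4]
contact_force: [-0.4, -0.0, -0.6]
gripper_width: 0.0695
```

>>> carry_out(moves=[[0,0,0,0,0,0,100],[0,0,0,0,0,0,100],[0,0,0,0,0,0,100],[0,0,-10,0,0,0,100],[0,0,-20,0,0,0,100]])

```text
time_s: 4.35
tcp_pos: [0.5485, 0.153, 0.0501]
eef_rot: [-123.1, 89.9, 38.5]
contact_force: [0.0, -0.3, -0.3]
gripper_width: 0.0874
```

>>> carry_out(moves=[[0,0,-10,0,0,0,100],[0,0,-20,0,0,0,100],[0,0,-30,0,0,0,100],[0,0,-40,0,0,0,100],[0,0,-46,0,0,0,100]])

```text
time_s: 4.85
tcp_pos: [0.5477, 0.1524, 0.0026]
eef_rot: [49.5, 89.9, -148.8]
contact_force: [0.1, 0.7, -0.4]
gripper_width: 0.0879
```

>>> carry_out(moves=[[0,0,0,0,0,0,40],[0,0,0,0,0,0,40],[0,0,0,0,0,0,40],[0,0,0,0,0,0,40],[0,0,0,0,0,0,40]])

```text
time_s: 5.35
tcp_pos: [0.5485, 0.153, 0.0044]
eef_rot: [-126.1, 89.9, 35.5]
contact_force: [-0.0, 0.6, 1.3]
gripper_width: 0.0559
```

>>> carry_out(moves=[[0,0,0,0,0,0,40],[0,0,0,0,0,0,40],[0,0,0,0,0,0,40]])

```text
time_s: 5.65
tcp_pos: [0.5485, 0.153, 0.0044]
eef_rot: [-133.5, 89.9, 28.1]
contact_force: [-0.8, 1.6, 4.7]
gripper_width: 0.0555
```

Run:
```python
from h import *
st()
S=r.capture("scene"); cv2.imwrite('pics/s4.png',cv2.resize(S[80:240,200:380],None,fx=3.5,fy=3.5,interpolation=cv2.INTER_CUBIC))
```

```text
t 5.7 tcp [0.5485 0.153  0.0044] grasp [0.5485 0.153  0.0232] jawyaw 71.6 x [ 0.001  0.    -1.   ] F [-0.8  1.6  4.7] w 0.0555 j [ 35.  22. -26.   0. -42.  36.]
```

View pics/s4.png

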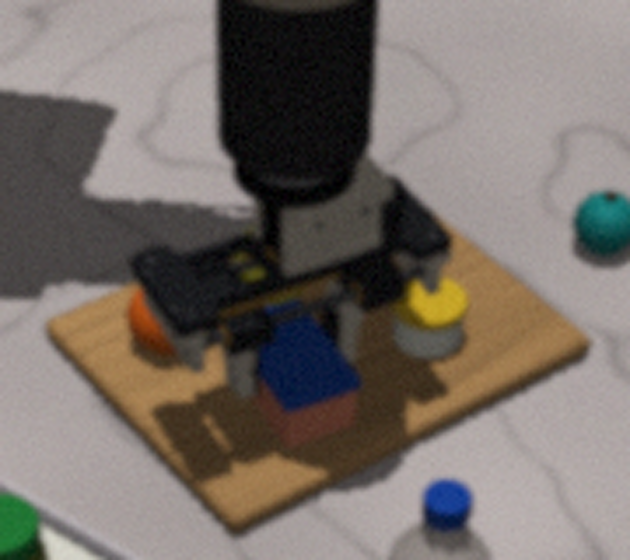

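Crop: the fingers straddle the lid at about (300,360), pads on its edge, and the width stopped at 55.5 mm, which matches the 56 mm lid. Lift and carry.

>>> carry_out(moves=[[0,0,10,0,0,0,40],[0,0,25,0,0,0,40],[0,0,50,0,0,0,40],[0,0,80,0,0,0,40],[0,0,112,0,0,0,40]])

```text
time_s: 6.2
tcp_pos: [0.547, 0.152, 0.1166]
eef_rot: [45.8, 89.9, -152.7]
contact_force: [1.1, 0.5, -1.8]
gripper_width: 0.0554
```

>>> carry_out(moves=[[0,-25,0,0,0,0.04,40],[1,-60,0,0,0,0.08,40],[1,-95,0,0,0,0.13,40],[2,-135,0,0,0,0.18,40],[2,-175,0,0,0,0.23,40]])

```text
time_s: 6.7
tcp_pos: [0.5493, -0.0238, 0.1161]
eef_rot: [10.6, 89.9, -174.4]
contact_force: [1.1, 0.4, -2.6]
gripper_width: 0.0557
```

>>> carry_out(moves=[[0,-40,0,0,0,0.05,40],[1,-80,0,0,0,0.1,40],[1,-120,0,0,0,0.15,40],[2,-155,0,0,0,0.19,40],[2,-175,0,0,0,0.227,40]])

```text
time_s: 7.2
tcp_pos: [0.5509, -0.1998, 0.1158]
eef_rot: [-10.0, 89.9, 177.8]
contact_force: [0.1, 0.3, -2.5]
gripper_width: 0.0559
```

Run:
```python
from h import *
st()
S=r.capture("scene"); cv2.imwrite('pics/s5.png',cv2.resize(S[130:350,30:270],None,fx=2.7,fy=2.7,interpolation=cv2.INTER_CUBIC))
s=r.get_state();c=s['tcp_pos']
for dz in(0,.035):print((proj("scene",c+[0,0,dz])-[30,130])*2.7)
```

```text
t 7.2 tcp [ 0.5509 -0.1998  0.1158] grasp [ 0.551  -0.1998  0.1346] jawyaw 97.8 x [-0.002  0.    -1.   ] F [ 0.1  0.3 -2.5] w 0.0559 j [ -1.  16. -17.  -0. -57.  99.]
[337.77556896 312.87088866]
[329.93435149 279.27159056]
```

View pics/s5.png

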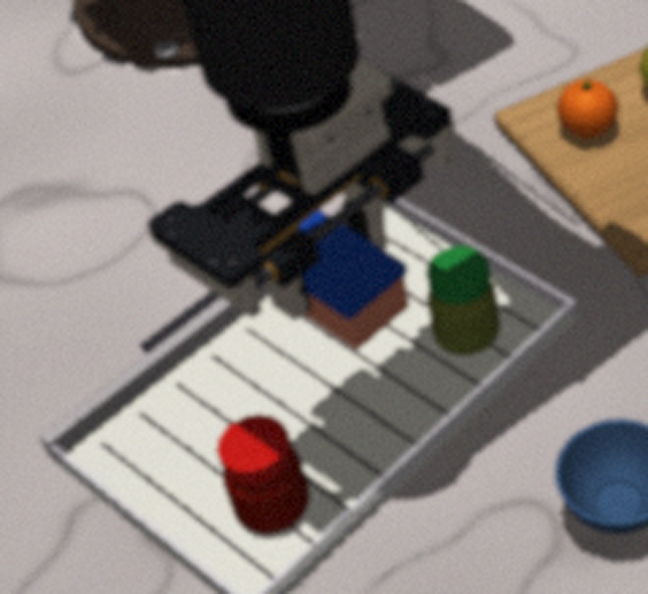

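Crop: box held level by its lid over the tray, between red jar (262,475) and green jar (463,300), with arm weight reading 2.5 N. Lower it.

>>> carry_out(moves=[[1,3,-30,0,0,0,40],[1,3,-60,0,0,0,40],[1,3,-85,0,0,0,40],[1,3,-100,0,0,0,40],[1,3,-110,0,0,0,40]])

```text
time_s: 7.75
tcp_pos: [0.5517, -0.1942, 0.0045]
eef_rot: [-12.5, 89.8, 175.2]
contact_force: [-0.4, 0.2, -1.2]
gripper_width: 0.0561
```

>>> carry_out(moves=[[0,0,-5,0,0,0,40],[0,0,-9,0,0,0,40],[0,0,-12,0,0,0,40],[0,0,-12,0,0,0,40],[0,0,-12,0,0,0,40]])

```text
time_s: 8.25
tcp_pos: [0.5534, -0.1944, -0.0055]
eef_rot: [168.6, 90.0, -3.6]
contact_force: [-0.8, 0.2, -1.9]
gripper_width: 0.0557
```

Run:
```python
from h import *
st()
```

```text
t 8.2 tcp [ 0.5534 -0.1944 -0.0055] grasp [ 0.5534 -0.1944  0.0133] jawyaw 97.8 x [ 0.001 -0.    -1.   ] F [-0.8  0.2 -1.9] w 0.0557 j [ -0.  24. -24.   0. -42.  98.]
```

>>> carry_out(moves=[[0,-2,-1,0,0,0,40],[0,-2,-2,0,0,0,40],[0,-2,-2,0,0,0,40]])

```text
time_s: 8.55
tcp_pos: [0.5531, -0.1964, -0.008]
eef_rot: [-144.1, 90.0, 43.7]
contact_force: [-0.4, -0.1, -1.7]
gripper_width: 0.0557
```

>>> carry_out(moves=[[0,0,-1,0,0,0,40],[0,0,-2,0,0,0,40],[0,0,-2,0,0,0,40]])

```text
time_s: 8.85
tcp_pos: [0.5532, -0.1964, -0.0086]
eef_rot: [138.4, 90.0, -33.8]
contact_force: [-4.8, 1.9, 11.1]
gripper_width: 0.0559
```

>>> carry_out(moves=[[0,0,1,0,0,0,78],[0,0,1,0,0,0,78],[0,0,1,0,0,0,78],[0,0,1,0,0,0,78],[0,0,5,0,0,0,78]])

```text
time_s: 9.35
tcp_pos: [0.5526, -0.1963, -0.0056]
eef_rot: [-12.5, 89.9, 175.3]
contact_force: [0.5, 0.3, -1.5]
gripper_width: 0.0683
```

>>> carry_out(moves=[[0,0,25,0,0,0,78],[0,0,55,0,0,0,78],[0,0,85,0,0,0,78],[0,0,120,0,0,0,78],[0,0,150,0,0,0,78]])

```text
time_s: 9.85
tcp_pos: [0.5532, -0.1964, 0.1471]
eef_rot: [158.1, 89.9, -14.1]
contact_force: [0.6, 0.4, -0.1]
gripper_width: 0.0682
```

>>> carry_out(moves=[[0,40,0,0,0,-0.05,78],[0,80,0,0,0,-0.1,78],[0,120,0,0,0,-0.15,78],[0,165,0,0,0,-0.2,78],[0,210,0,0,0,-0.25,78]])

```text
time_s: 10.35
tcp_pos: [0.5529, 0.0152, 0.1454]
eef_rot: [-157.5, 90.0, 15.8]
contact_force: [1.9, 0.3, -0.2]
gripper_width: 0.0683
```

Run:
```python
from meas import *
st()
T=r.capture("top");S=r.capture("scene");cv2.imwrite('pics/t6.png',T);cv2.imwrite('pics/s6.png',S)
for k,z,P in(('box',.05,[.553,-.197,.05]),('green',.08,[.547,-.0945,.08]),('red',.08,[.574,-.2965,.08]),('tub',.053,[.573,.2645,.053])):
  for n,I in(("top",T),("scene",S)):
    b=blob(n,I,k,proj(n,P)); 
    if b: print(k,n,b[2][4],ray(n,*b[1],z)[:2].round(4))
    if b and k=='box' and n=='top':
        c,_=cv2.findContours(b[0],0,2); q=cv2.boxPoints(cv2.minAreaRect(max(c,key=cv2.contourArea))); print([ray(n,*p,z)[:2].round(4).tolist() for p in q])
```

```text
t 10.3 tcp [0.5529 0.0152 0.1454] grasp [0.5529 0.0152 0.1642] jawyaw 83.3 x [ 0.001  0.    -1.   ] F [ 1.9  0.3 -0.2] w 0.0683 j [ 22.  11. -19.   0. -60.  61.]
box top 958 [ 0.5536 -0.1953]
[[0.5941, -0.1619], [0.604, -0.217], [0.514, -0.2283], [0.5044, -0.174]]
box scene 1024 [ 0.5595 -0.1994]
green scene 299 [ 0.5503 -0.0969]
red top 317 [ 0.5731 -0.2951]
red scene 368 [ 0.5772 -0.2981]
tub scene 255 [0.5745 0.2618]
```

>>> carry_out(moves=[[4,45,0,0,0,0,80],[8,90,0,0,0,0,80],[12,135,0,0,0,0,80],[16,180,0,0,0,0,80],[19,225,0,0,0,0,80]])

```text
time_s: 10.95
tcp_pos: [0.5722, 0.2401, 0.1453]
eef_rot: [-160.3, 90.0, 13.2]
contact_force: [2.0, -0.3, -0.0]
gripper_width: 0.0699
```

>>> carry_out(moves=[[1,24,0,0,0,0,80],[1,24,-35,0,0,0,80],[1,24,-75,0,0,0,80],[1,24,-110,0,0,0,80],[1,24,-135,0,0,0,80]])

```text
time_s: 11.45
tcp_pos: [0.5721, 0.2614, 0.0076]
eef_rot: [42.5, 89.8, -144.1]
contact_force: [0.2, -0.1, -0.3]
gripper_width: 0.0704
```

Run:
```python
from h import *
r.capture("top");st()
```

```text
t 11.5 tcp [0.5701 0.26   0.0038] grasp [0.5703 0.2601 0.0226] jawyaw 83.4 x [-0.006 -0.004 -1.   ] F [-3.  -1.1 -3.9] w 0.0701 j [ 42.  26. -18.  -0. -46.  41.]
```

>>> carry_out(moves=[[0,0,-5,0,0,0,80],[0,0,-11,0,0,0,80],[0,0,-15,0,0,0,80],[0,0,-15,0,0,0,80],[0,0,-15,0,0,0,80]])

```text
time_s: 12.0
tcp_pos: [0.5735, 0.263, -0.0042]
eef_rot: [-135.9, 89.9, 37.6]
contact_force: [0.3, 0.2, 0.9]
gripper_width: 0.0702
```

>>> carry_out(moves=[[0,0,0,0,0,0,40],[0,0,0,0,0,0,40],[0,0,0,0,0,0,40],[0,0,0,0,0,0,40],[0,0,0,0,0,0,40]], squeeze=15)

```text
time_s: 12.5
tcp_pos: [0.5734, 0.263, -0.0047]
eef_rot: [-136.0, 90.0, 37.5]
contact_force: [-0.6, 0.7, 3.0]
gripper_width: 0.0512
```

Run:
```python
from h import *
st()
```

```text
t 12.5 tcp [ 0.5734  0.263  -0.0047] grasp [0.5734 0.263  0.0141] jawyaw 83.5 x [ 0.001  0.    -1.   ] F [-0.6  0.7  3. ] w 0.0512 j [ 42.  27. -18.   0. -45.  41.]
```

>>> carry_out(moves=[[0,0,10,0,0,0,40],[0,0,30,0,0,0,40],[0,0,60,0,0,0,40],[0,0,95,0,0,0,40],[0,0,125,0,0,0,40]])

```text
time_s: 13.0
tcp_pos: [0.573, 0.2624, 0.122]
eef_rot: [142.0, 90.0, -44.5]
contact_force: [1.0, 0.4, -0.8]
gripper_width: 0.0513
```

>>> carry_out(moves=[[-1,-25,0,0,0,0.03,40],[-2,-60,0,0,0,0.05,40],[-4,-95,0,0,0,0.07,40],[-5,-130,0,0,0,0.08,40],[-7,-165,0,0,0,0.09,40]])

```text
time_s: 13.5
tcp_pos: [0.5655, 0.0962, 0.1204]
eef_rot: [21.9, 90.0, -159.4]
contact_force: [1.3, -0.7, -1.0]
gripper_width: 0.0516
```

>>> carry_out(moves=[[-1,-35,0,0,0,0.03,40],[-3,-70,0,0,0,0.05,40],[-4,-105,0,0,0,0.07,40],[-6,-140,0,0,0,0.08,40],[-7,-170,0,0,0,0.09,40]])

```text
time_s: 14.0
tcp_pos: [0.5583, -0.0741, 0.1204]
eef_rot: [-2.9, 90.0, -179.1]
contact_force: [0.5, 0.4, -0.7]
gripper_width: 0.0517
```

>>> carry_out(moves=[[-1,-30,0,0,0,0.02,40],[-3,-60,0,0,0,0.04,40],[-4,-90,0,0,0,0.06,40],[-5,-110,0,0,0,0.07,40],[-6,-123,0,0,0,0.07,40]])

```text
time_s: 14.5
tcp_pos: [0.5524, -0.1968, 0.1201]
eef_rot: [-11.4, 90.0, 176.3]
contact_force: [-0.4, -0.4, -1.2]
gripper_width: 0.0515
```

Run:
```python
from h import *
r.capture("top");r.capture("top");st()
```

```text
t 14.6 tcp [ 0.5526 -0.1966  0.12  ] grasp [ 0.5526 -0.1966  0.1388] jawyaw 97.7 x [-0. -0. -1.] F [-0.7 -0.  -1.3] w 0.0514 j [ -0.  16. -17.   0. -58.  98.]
```

Lower to about z = 0.027.

>>> carry_out(moves=[[1,1,-25,0,0,0,40],[1,1,-50,0,0,0,40],[1,1,-70,0,0,0,40],[1,1,-83,0,0,0,40],[1,1,-88,0,0,0,40]])

```text
time_s: 15.1
tcp_pos: [0.5535, -0.1937, 0.0308]
eef_rot: [-11.6, 89.9, 176.2]
contact_force: [-0.3, 0.2, -1.1]
gripper_width: 0.0515
```

>>> carry_out(moves=[[0,0,-1,0,0,0,40],[0,0,-3,0,0,0,40],[0,0,-4,0,0,0,40],[0,0,-4,0,0,0,40],[0,0,-4,0,0,0,40]])

```text
time_s: 15.6
tcp_pos: [0.5544, -0.1944, 0.0285]
eef_rot: [170.2, 90.0, -2.0]
contact_force: [-1.1, -0.3, -1.9]
gripper_width: 0.0507
```

>>> carry_out(moves=[[0,0,-1,0,0,0,40],[0,0,-1,0,0,0,40]])

```text
time_s: 15.8
tcp_pos: [0.5544, -0.1944, 0.0273]
eef_rot: [158.9, 90.0, -13.3]
contact_force: [0.4, 0.6, 0.9]
gripper_width: 0.0513
```

>>> carry_out(moves=[[0,0,-1,0,0,0,40],[0,0,-1,0,0,0,40]])

```text
time_s: 16.0
tcp_pos: [0.5544, -0.1944, 0.0272]
eef_rot: [146.9, 89.9, -25.3]
contact_force: [-3.4, 1.7, 9.7]
gripper_width: 0.0513
```

>>> carry_out(moves=[[0,0,0,0,0,0,78],[0,0,0,0,0,0,78],[0,0,0,0,0,0,78],[0,0,0,0,0,0,78],[0,0,3,0,0,0,78]])

```text
time_s: 16.5
tcp_pos: [0.5537, -0.1943, 0.0285]
eef_rot: [-13.7, 89.9, 174.1]
contact_force: [0.9, -0.2, -0.2]
gripper_width: 0.0683
```

>>> carry_out(moves=[[0,0,20,0,0,0,78],[0,0,45,0,0,0,78],[0,0,70,0,0,0,78],[0,0,100,0,0,0,78],[0,0,120,0,0,0,78]])

```text
time_s: 17.0
tcp_pos: [0.5548, -0.1945, 0.1513]
eef_rot: [159.3, 89.9, -12.9]
contact_force: [-0.3, 0.1, -0.6]
gripper_width: 0.0683
```

>>> carry_out(moves=[[-10,40,0,0,0,-0.1,78],[-25,85,0,0,0,-0.2,78],[-40,130,0,0,0,-0.3,78],[-55,175,0,0,0,-0.4,78],[-65,215,0,0,0,-0.5,78]])

```text
time_s: 17.5
tcp_pos: [0.488, 0.0223, 0.1494]
eef_rot: [-126.2, 90.0, 32.8]
contact_force: [1.7, 0.8, 0.4]
gripper_width: 0.0685
```

```bash
cat > chk.py <<'E'
from meas import *
st()
T=r.capture("top");S=r.capture("scene")
def chk(L):
  for k,P in L:
    for n,I in(("top",T),("scene",S)):
      b=blob(n,I,k,proj(n,P),20)
      if b: print(k,n,b[2][4],ray(n,*b[1],P[2])[:2].round(4))
      else: print(k,n,None)
E
python3 - <<'E'
from chk import *
chk([('tub',[.554,-.195,.085]),('green',[.547,-.0945,.08]),('red',[.574,-.2965,.08]),('mandarin',[.4468,.1326,.042]),('pear',[.463,.222,.045]),('plum',[.479,.3186,.041])])
E
```

```text
t 17.5 tcp [0.488  0.0223 0.1494] grasp [0.488  0.0222 0.1682] jawyaw 68.9 x [ 0.001  0.    -1.   ] F [1.7 0.8 0.4] w 0.0685 j [ 26.   5. -26.  -0. -59.  43.]
tub top 411 [ 0.5536 -0.1934]
tub scene 415 [ 0.5571 -0.1969]
green top None
green scene 312 [ 0.5498 -0.0962]
red top 315 [ 0.5733 -0.2952]
red scene 367 [ 0.5774 -0.2981]
mandarin top None
mandarin scene 87 [0.448  0.1303]
pear top None
pear scene 442 [0.4597 0.2253]
plum top 35 [0.4941 0.327 ]
plum scene 206 [0.4776 0.319 ]
```

>>> carry_out(moves=[[-8,22,0,0,0,-0.14,85],[-16,44,0,0,0,-0.28,85],[-25,66,0,0,0,-0.42,85],[-33,88,0,0,0,-0.56,85],[-41,110,0,0,0,-0.68,85]])

```text
time_s: 18.1
tcp_pos: [0.4479, 0.1311, 0.1492]
eef_rot: [-96.2, 90.0, 23.7]
contact_force: [-0.1, -0.4, 1.1]
gripper_width: 0.0744
```

>>> carry_out(moves=[[0,0,0,0,0,0,85],[0,0,-30,0,0,0,85],[0,0,-60,0,0,0,85],[0,0,-90,0,0,0,85],[0,0,-115,0,0,0,85]])

```text
time_s: 18.6
tcp_pos: [0.4481, 0.1298, 0.0327]
eef_rot: [98.3, 90.0, -141.4]
contact_force: [-0.0, 0.1, -0.8]
gripper_width: 0.0746
```

>>> carry_out(moves=[[0,0,-15,0,0,0,85],[0,0,-30,0,0,0,85],[0,0,-41,0,0,0,85],[0,0,-46,0,0,0,85],[0,0,-46,0,0,0,85]])

```text
time_s: 19.1
tcp_pos: [0.448, 0.1302, -0.0124]
eef_rot: [102.6, 89.9, -137.2]
contact_force: [0.8, -0.4, -0.3]
gripper_width: 0.0745
```

Run:
```python
from h import *
st()
```

```text
t 19.1 tcp [ 0.448   0.1302 -0.0124] grasp [0.448  0.1302 0.0064] jawyaw 30.2 x [-0.001 -0.001 -1.   ] F [ 0.8 -0.4 -0.3] w 0.0745 j [ 40.  15. -40.   0. -35. -10.]
```

>>> carry_out(moves=[[-1,2,0,0,0,0,85],[-1,2,0,0,0,0,50],[-1,2,0,0,0,0,50],[-1,2,0,0,0,0,50],[-1,2,0,0,0,0,50]], squeeze=15)

```text
time_s: 19.6
tcp_pos: [0.4476, 0.1331, -0.0116]
eef_rot: [-86.0, 89.9, 34.2]
contact_force: [0.5, 0.3, 2.4]
gripper_width: 0.0541
```

>>> carry_out(moves=[[0,0,0,0,0,0,50],[0,0,5,0,0,0,50],[0,0,25,0,0,0,50],[0,0,60,0,0,0,50],[0,0,100,0,0,0,50]])

```text
time_s: 20.1
tcp_pos: [0.4457, 0.1316, 0.0882]
eef_rot: [94.9, 89.8, -145.0]
contact_force: [0.0, 1.1, -0.9]
gripper_width: 0.0542
```

>>> carry_out(moves=[[0,0,20,0,0,0,50],[0,0,20,0,0,0,50]])

```text
time_s: 20.3
tcp_pos: [0.4485, 0.1336, 0.1111]
eef_rot: [-84.1, 89.7, 36.2]
contact_force: [0.1, -0.1, -1.6]
gripper_width: 0.0541
```

Run:
```python
from h import *
st()
```

```text
t 20.3 tcp [0.4485 0.1336 0.1111] grasp [0.4485 0.1336 0.1299] jawyaw 30.2 x [ 0.004  0.003 -1.   ] F [ 0.1 -0.1 -1.6] w 0.0541 j [ 41.   5. -32.   0. -53. -11.]
```

>>> carry_out(moves=[[1,-35,0,0,0,0.11,50],[2,-70,0,0,0,0.23,50],[3,-105,0,0,0,0.35,50],[4,-140,0,0,0,0.47,50],[6,-175,0,0,0,0.59,50]])

```text
time_s: 20.8
tcp_pos: [0.4517, -0.0439, 0.1069]
eef_rot: [32.4, 89.9, -173.3]
contact_force: [1.1, 0.2, -1.1]
gripper_width: 0.0546
```

>>> carry_out(moves=[[1,-40,0,0,0,0.12,50],[2,-80,0,0,0,0.24,50],[3,-115,0,0,0,0.36,50],[4,-145,0,0,0,0.48,50],[6,-169,0,0,0,0.59,50]])

```text
time_s: 21.3
tcp_pos: [0.4576, -0.2129, 0.1065]
eef_rot: [-19.8, 89.8, 168.2]
contact_force: [1.0, 0.2, -2.1]
gripper_width: 0.0542
```

>>> carry_out(moves=[[0,0,0,0,0,0,50],[0,0,-30,0,0,0,50],[0,0,-60,0,0,0,50],[0,0,-90,0,0,0,50],[0,0,-110,0,0,0,50]])

```text
time_s: 21.8
tcp_pos: [0.4569, -0.2106, -0.0047]
eef_rot: [-18.4, 89.8, 169.3]
contact_force: [0.1, -0.4, -0.6]
gripper_width: 0.0547
```

>>> carry_out(moves=[[0,0,-8,0,0,0,50],[0,0,-15,0,0,0,50],[0,0,-19,0,0,0,50],[0,0,-19,0,0,0,50]])

```text
time_s: 22.2
tcp_pos: [0.4593, -0.2112, -0.0209]
eef_rot: [165.5, 90.0, -6.7]
contact_force: [-0.8, 0.3, -1.3]
gripper_width: 0.0546
```

Run:
```python
from h import *
st()
```

```text
t 22.2 tcp [ 0.4593 -0.2112 -0.0209] grasp [ 0.4593 -0.2112 -0.0021] jawyaw 97.8 x [ 0. -0. -1.] F [-0.8  0.3 -1.3] w 0.0546 j [ -2.  19. -35.   0. -36. 100.]
```

>>> carry_out(moves=[[0,0,-1,0,0,0,50],[0,0,-2,0,0,0,50],[0,0,-3,0,0,0,50],[0,0,-3,0,0,0,50]])

```text
time_s: 22.6
tcp_pos: [0.4591, -0.2113, -0.0239]
eef_rot: [173.1, 90.0, 0.9]
contact_force: [-0.0, -0.6, -1.1]
gripper_width: 0.0544
```

>>> carry_out(moves=[[0,0,-1,0,0,0,50],[0,0,-1,0,0,0,50]])

```text
time_s: 22.8
tcp_pos: [0.4593, -0.2114, -0.0246]
eef_rot: [154.3, 90.0, -17.9]
contact_force: [-1.0, 1.0, 4.9]
gripper_width: 0.0541
```

>>> carry_out(moves=[[0,0,0,0,0,0,82],[0,0,0,0,0,0,82],[0,0,0,0,0,0,82],[0,0,0,0,0,0,82],[0,0,3,0,0,0,82]])

```text
time_s: 23.3
tcp_pos: [0.4588, -0.2113, -0.0223]
eef_rot: [-11.9, 90.0, 175.9]
contact_force: [-1.0, -0.4, -1.0]
gripper_width: 0.0719
```

>>> carry_out(moves=[[0,0,20,0,0,0,82],[0,0,50,0,0,0,82],[0,0,85,0,0,0,82],[0,0,120,0,0,0,82],[0,0,150,0,0,0,82]])

```text
time_s: 23.8
tcp_pos: [0.4592, -0.2114, 0.1302]
eef_rot: [162.1, 89.9, -10.1]
contact_force: [1.0, 0.3, -0.2]
gripper_width: 0.0718
```

>>> carry_out(moves=[[1,40,0,0,0,-0.1,82],[3,80,0,0,0,-0.2,82],[4,120,0,0,0,-0.3,82],[5,160,0,0,0,-0.4,82],[7,200,0,0,0,-0.5,82]])

```text
time_s: 24.3
tcp_pos: [0.4658, -0.0098, 0.1284]
eef_rot: [-135.4, 90.0, 23.5]
contact_force: [1.1, -0.0, -0.8]
gripper_width: 0.0716
```

>>> carry_out(moves=[[1,40,0,0,0,-0.1,82],[3,80,0,0,0,-0.2,82],[4,120,0,0,0,-0.3,82],[5,160,0,0,0,-0.4,82],[7,200,0,0,0,-0.5,82]])

```text
time_s: 24.8
tcp_pos: [0.4727, 0.1904, 0.1283]
eef_rot: [-83.4, 90.0, 46.9]
contact_force: [0.9, 0.6, -0.2]
gripper_width: 0.0719
```

>>> carry_out(moves=[[1,40,0,0,0,-0.04,82],[3,80,0,0,0,-0.08,82],[4,110,0,0,0,-0.12,82],[6,130,0,0,0,-0.15,82],[6,130,0,0,0,-0.15,82]])

```text
time_s: 25.3
tcp_pos: [0.4792, 0.321, 0.1277]
eef_rot: [-143.8, 90.0, -21.8]
contact_force: [-0.6, -0.6, 0.2]
gripper_width: 0.0719
```

Run:
```python
from chk import *
chk([('mandarin',[.460,-.211,.029]),('tub',[.554,-.195,.085])])
```

```text
t 25.3 tcp [0.4792 0.321  0.1277] grasp [0.4792 0.321  0.1465] jawyaw 32.0 x [ 0. -0. -1.] F [-0.6 -0.6  0.2] w 0.0719 j [ 53.  14. -17.   0. -58. -21.]
mandarin top 383 [ 0.4592 -0.212 ]
mandarin scene 387 [ 0.4562 -0.2113]
tub top 408 [ 0.5533 -0.1935]
tub scene 412 [ 0.557  -0.1969]
```

>>> carry_out(moves=[[0,-3,-30,0,0,0,82],[0,-3,-60,0,0,0,82],[0,-3,-90,0,0,0,82],[0,-3,-115,0,0,0,82],[0,-3,-130,0,0,0,82]])

```text
time_s: 25.9
tcp_pos: [0.4783, 0.3136, -0.0037]
eef_rot: [103.4, 89.9, -134.7]
contact_force: [-0.5, -0.2, 0.4]
gripper_width: 0.0717
```

>>> carry_out(moves=[[0,0,-5,0,0,0,82],[0,0,-10,0,0,0,82],[0,0,-10,0,0,0,82],[0,0,-10,0,0,0,82]])

```text
time_s: 26.3
tcp_pos: [0.4796, 0.3159, -0.0111]
eef_rot: [-74.2, 89.9, 47.7]
contact_force: [0.6, 0.2, 0.4]
gripper_width: 0.0718
```

>>> carry_out(moves=[[0,0,0,0,0,0,45],[0,0,0,0,0,0,45],[0,0,0,0,0,0,45],[0,0,0,0,0,0,45],[0,0,0,0,0,0,45]])

```text
time_s: 26.8
tcp_pos: [0.4794, 0.316, -0.0116]
eef_rot: [-79.4, 90.0, 42.6]
contact_force: [0.3, 0.2, 3.9]
gripper_width: 0.0482
```

Run:
```python
from h import *
st()
```

```text
t 26.8 tcp [ 0.4794  0.316  -0.0116] grasp [0.4794 0.316  0.0072] jawyaw 31.9 x [ 0.001  0.001 -1.   ] F [0.3 0.2 3.9] w 0.0482 j [ 53.  23. -26.   0. -41. -21.]
```

>>> carry_out(moves=[[0,0,5,0,0,0,45],[0,0,25,0,0,0,45],[0,0,60,0,0,0,45],[0,0,100,0,0,0,45],[0,0,135,0,0,0,45]])

```text
time_s: 27.3
tcp_pos: [0.4789, 0.3154, 0.1248]
eef_rot: [122.7, 90.0, -115.3]
contact_force: [0.3, 0.2, -0.1]
gripper_width: 0.0489
```

>>> carry_out(moves=[[-2,-30,0,0,0,0.08,45],[-5,-65,0,0,0,0.16,45],[-7,-100,0,0,0,0.24,45],[-9,-135,0,0,0,0.32,45],[-11,-170,0,0,0,0.4,45]])

```text
time_s: 27.8
tcp_pos: [0.4674, 0.1442, 0.1231]
eef_rot: [40.1, 90.0, -174.9]
contact_force: [1.2, 1.0, -0.4]
gripper_width: 0.0487
```

>>> carry_out(moves=[[-2,-35,0,0,0,0.08,45],[-5,-70,0,0,0,0.16,45],[-7,-105,0,0,0,0.24,45],[-9,-140,0,0,0,0.32,45],[-11,-170,0,0,0,0.4,45]])

```text
time_s: 28.3
tcp_pos: [0.4563, -0.0259, 0.1231]
eef_rot: [-5.7, 90.0, 162.3]
contact_force: [0.8, 0.0, -0.3]
gripper_width: 0.0485
```

>>> carry_out(moves=[[-2,-25,0,0,0,0.09,45],[-5,-50,0,0,0,0.18,45],[-7,-70,0,0,0,0.27,45],[-9,-84,0,0,0,0.35,45],[-9,-84,-20,0,0,0.35,45]])

```text
time_s: 28.8
tcp_pos: [0.4493, -0.1096, 0.1048]
eef_rot: [174.6, 89.8, 2.5]
contact_force: [0.7, 0.8, -1.7]
gripper_width: 0.0484
```

Run:
```python
from h import *
st()
```

```text
t 28.8 tcp [ 0.4493 -0.1096  0.1048] grasp [ 0.4492 -0.1096  0.1236] jawyaw 97.9 x [ 0.004  0.    -1.   ] F [ 0.7  0.8 -1.7] w 0.0484 j [ 11.   5. -33.   0. -52.  87.]
```

>>> carry_out(moves=[[0,0,-30,0,0,0,45],[0,0,-60,0,0,0,45],[0,0,-90,0,0,0,45],[0,0,-112,0,0,0,45],[0,0,-121,0,0,0,45]])

```text
time_s: 29.3
tcp_pos: [0.4464, -0.1086, -0.0198]
eef_rot: [-0.9, 89.8, -173.1]
contact_force: [0.1, -0.5, -1.3]
gripper_width: 0.0481
```

>>> carry_out(moves=[[0,0,0,0,0,0,45],[0,0,-2,0,0,0,45],[0,0,-4,0,0,0,45],[0,0,-4,0,0,0,45]])

```text
time_s: 29.7
tcp_pos: [0.4487, -0.1082, -0.0213]
eef_rot: [-177.2, 89.9, 10.6]
contact_force: [-0.5, -0.6, 0.1]
gripper_width: 0.0485
```

>>> carry_out(moves=[[0,0,-1,0,0,0,45],[0,0,-2,0,0,0,45],[0,0,-2,0,0,0,45]])

```text
time_s: 30.0
tcp_pos: [0.4481, -0.1083, -0.024]
eef_rot: [-172.1, 90.0, 15.7]
contact_force: [-0.7, -0.3, -1.3]
gripper_width: 0.0482
```

>>> carry_out(moves=[[0,0,-1,0,0,0,45],[0,0,-1,0,0,0,45]])

```text
time_s: 30.2
tcp_pos: [0.4483, -0.1083, -0.0247]
eef_rot: [154.7, 90.0, -17.5]
contact_force: [-1.3, 0.7, 5.9]
gripper_width: 0.0484
```

Run:
```python
from h import *
st()
```

```text
t 30.2 tcp [ 0.4483 -0.1083 -0.0247] grasp [ 0.4483 -0.1083 -0.0059] jawyaw 97.8 x [ 0. -0. -1.] F [-1.3  0.7  5.9] w 0.0484 j [ 11.  16. -41.   0. -33.  87.]
```

>>> carry_out(moves=[[0,0,0,0,0,0,75],[0,0,0,0,0,0,75],[0,0,0,0,0,0,75],[0,0,0,0,0,0,75],[0,0,3,0,0,0,75]])

```text
time_s: 30.7
tcp_pos: [0.4477, -0.1084, -0.0223]
eef_rot: [-0.8, 89.9, -173.0]
contact_force: [0.1, 0.7, -1.1]
gripper_width: 0.0658
```

>>> carry_out(moves=[[0,0,20,0,0,0,85],[0,0,55,0,0,0,85],[0,0,95,0,0,0,85],[0,0,130,0,0,0,85],[0,0,165,0,0,0,85]])

```text
time_s: 31.2
tcp_pos: [0.4478, -0.1084, 0.1449]
eef_rot: [-172.1, 90.0, 15.7]
contact_force: [1.2, -0.5, -0.7]
gripper_width: 0.0747
```

>>> carry_out(moves=[[1,35,0,0,0,-0.05,85],[3,70,0,0,0,-0.1,85],[4,105,0,0,0,-0.15,85],[6,140,0,0,0,-0.2,85],[7,175,0,0,0,-0.25,85]])

```text
time_s: 31.7
tcp_pos: [0.4549, 0.068, 0.1434]
eef_rot: [-142.2, 90.0, 31.1]
contact_force: [-0.2, -0.4, -0.4]
gripper_width: 0.0747
```

Run:
```python
from chk import *
chk([('plum',[.4483,-.108,.028]),('mandarin',[.460,-.211,.029]),('green',[.547,-.0945,.08]),('red',[.574,-.2965,.08]),('pear',[.463,.222,.045])])
```

```text
t 31.7 tcp [0.4549 0.068  0.1434] grasp [0.4549 0.068  0.1622] jawyaw 83.4 x [ 0.001  0.    -1.   ] F [-0.2 -0.4 -0.4] w 0.0747 j [ 33.   2. -30.   0. -58.  50.]
plum top 285 [ 0.4458 -0.1092]
plum scene 289 [ 0.4447 -0.1087]
mandarin top 386 [ 0.4592 -0.2118]
mandarin scene 393 [ 0.4567 -0.2115]
green top 339 [ 0.5462 -0.094 ]
green scene 300 [ 0.55   -0.0968]
red top 312 [ 0.5736 -0.2952]
red scene 369 [ 0.5772 -0.298 ]
pear top 38 [0.4828 0.2356]
pear scene 449 [0.4587 0.2259]
```

>>> carry_out(moves=[[2,35,0,0,0,0,88],[4,75,0,0,0,0,88],[6,115,0,0,0,0,88],[8,145,0,0,0,0,88],[9,154,0,0,0,0,88]])

```text
time_s: 32.3
tcp_pos: [0.4643, 0.2228, 0.1429]
eef_rot: [-156.4, 90.0, 17.2]
contact_force: [-1.4, 0.1, -0.2]
gripper_width: 0.0769
```

>>> carry_out(moves=[[0,0,0,0,0,0,88],[0,0,-30,0,0,0,88],[0,0,-60,0,0,0,88],[0,0,-90,0,0,0,88],[0,0,-110,0,0,0,88]])

```text
time_s: 32.8
tcp_pos: [0.4631, 0.2183, 0.0313]
eef_rot: [44.6, 89.9, -142.0]
contact_force: [0.2, -1.1, 0.5]
gripper_width: 0.0772
```

>>> carry_out(moves=[[0,0,-7,0,0,0,88],[0,0,-14,0,0,0,88],[0,0,-20,0,0,0,88],[0,0,-20,0,0,0,88],[0,0,-20,0,0,0,88]])

```text
time_s: 33.3
tcp_pos: [0.4645, 0.2209, 0.0136]
eef_rot: [-131.6, 89.9, 41.9]
contact_force: [-0.7, 0.1, -0.3]
gripper_width: 0.0772
```

Run:
```python
from h import *
st()
```

```text
t 33.3 tcp [0.4645 0.2209 0.0136] grasp [0.4644 0.2209 0.0324] jawyaw 83.5 x [ 0.001  0.001 -1.   ] F [-0.7  0.1 -0.3] w 0.0772 j [ 47.  17. -32.   0. -41.  36.]
```

Go slowly down the last 8 mm, watching the force for the stem.

>>> carry_out(moves=[[0,0,-2,0,0,0,88],[0,0,-4,0,0,0,88],[0,0,-4,0,0,0,88]])

```text
time_s: 33.6
tcp_pos: [0.464, 0.2207, 0.0089]
eef_rot: [31.6, 90.0, -154.9]
contact_force: [0.0, -0.2, 0.2]
gripper_width: 0.0772
```

>>> carry_out(moves=[[0,0,-2,0,0,0,88],[0,0,-4,0,0,0,88],[0,0,-4,0,0,0,88]])

```text
time_s: 33.9
tcp_pos: [0.4639, 0.2205, 0.0046]
eef_rot: [49.5, 90.0, -137.0]
contact_force: [-0.8, 0.1, -0.3]
gripper_width: 0.0772
```

Run:
```python
from h import *
st()
```

```text
t 33.9 tcp [0.4639 0.2205 0.0046] grasp [0.4639 0.2205 0.0234] jawyaw 83.5 x [-0. -0. -1.] F [-0.8  0.1 -0.3] w 0.0772 j [ 47.  17. -33.  -0. -40.  36.]
```

>>> carry_out(moves=[[0,0,-2,0,0,0,88],[0,0,-2,0,0,0,50],[0,0,-2,0,0,0,50],[0,0,-2,0,0,0,50],[0,0,-2,0,0,0,50]], squeeze=20)

```text
time_s: 34.4
tcp_pos: [0.4644, 0.2211, 0.0031]
eef_rot: [-125.4, 90.0, 48.0]
contact_force: [0.7, 0.1, 0.1]
gripper_width: 0.0561
```

>>> carry_out(moves=[[0,0,0,0,0,0,50],[0,0,3,0,0,0,50],[0,0,8,0,0,0,50],[0,0,14,0,0,0,50],[0,0,20,0,0,0,50]])

```text
time_s: 34.9
tcp_pos: [0.4641, 0.2206, 0.0235]
eef_rot: [65.4, 90.0, -121.1]
contact_force: [0.2, -0.3, -2.0]
gripper_width: 0.0564
```

Run:
```python
from h import *
st()
S=r.capture("scene"); cv2.imwrite('pics/s7.png',cv2.resize(S[60:220,200:380],None,fx=3.5,fy=3.5,interpolation=cv2.INTER_CUBIC))
```

```text
t 34.9 tcp [0.4641 0.2206 0.0235] grasp [0.4641 0.2206 0.0423] jawyaw 83.5 x [-0. -0. -1.] F [ 0.2 -0.3 -2. ] w 0.0564 j [ 47.  16. -32.   0. -42.  36.]
```

View pics/s7.png

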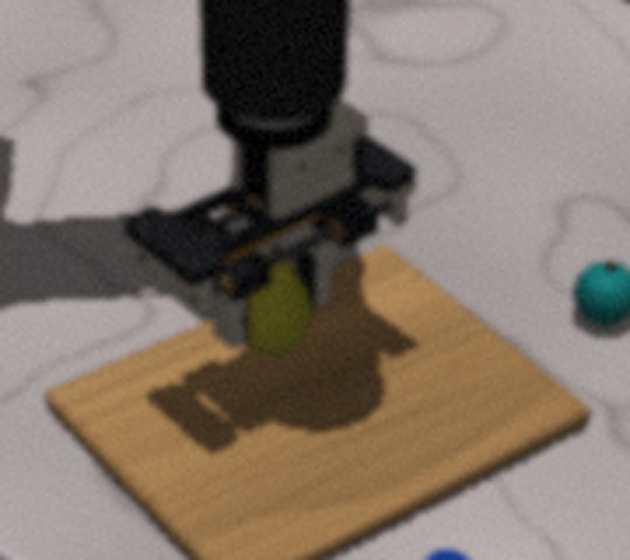

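Crop: the pear hangs upright at about (278,310) between the fingers, off the board, stem inside the palm gap. Carry it over.

>>> carry_out(moves=[[0,0,10,0,0,0,50],[0,0,30,0,0,0,50],[0,0,55,0,0,0,50],[0,0,80,0,0,0,50],[0,0,95,0,0,0,50]])

```text
time_s: 35.45
tcp_pos: [0.4647, 0.2211, 0.1206]
eef_rot: [-134.4, 89.9, 39.1]
contact_force: [0.4, 1.9, -0.5]
gripper_width: 0.0564
```

>>> carry_out(moves=[[0,-20,0,0,0,0.02,50],[1,-50,0,0,0,0.04,50],[2,-85,0,0,0,0.05,50],[3,-120,0,0,0,0.07,50],[4,-155,0,0,0,0.08,50]])

```text
time_s: 35.95
tcp_pos: [0.4678, 0.0644, 0.1187]
eef_rot: [-146.8, 90.0, 31.4]
contact_force: [1.1, -0.6, -2.4]
gripper_width: 0.0557
```

>>> carry_out(moves=[[1,-35,0,0,0,0.02,50],[2,-70,0,0,0,0.04,50],[2,-105,0,0,0,0.05,50],[3,-140,0,0,0,0.07,50],[4,-175,0,0,0,0.08,50]])

```text
time_s: 36.45
tcp_pos: [0.4718, -0.1107, 0.1187]
eef_rot: [-170.1, 90.0, 12.6]
contact_force: [2.2, 0.4, -1.5]
gripper_width: 0.0564
```

>>> carry_out(moves=[[1,-35,0,0,0,0.02,50],[2,-70,0,0,0,0.04,50],[2,-105,0,0,0,0.06,50],[3,-140,0,0,0,0.08,50],[4,-170,0,0,0,0.09,50]])

```text
time_s: 36.95
tcp_pos: [0.4758, -0.2811, 0.1186]
eef_rot: [152.4, 90.0, -19.8]
contact_force: [0.7, 0.6, -1.4]
gripper_width: 0.0561
```

>>> carry_out(moves=[[0,-15,0,0,0,0,50],[0,-28,0,0,0,0,50],[0,-29,0,0,0,0,50],[0,-29,0,0,0,0,50]])

```text
time_s: 37.35
tcp_pos: [0.476, -0.308, 0.118]
eef_rot: [-68.3, 90.0, 119.5]
contact_force: [-0.3, -0.4, -1.6]
gripper_width: 0.0562
```

Run:
```python
from chk import *
chk([('pear',[.4757,-.309,.14]),('plum',[.4483,-.108,.028])])
```

```text
t 37.4 tcp [ 0.476 -0.308  0.118] grasp [ 0.476  -0.308   0.1368] jawyaw 97.8 x [-0.  0. -1.] F [-0.3 -0.4 -1.6] w 0.0562 j [-13.  14. -19.  -0. -57. 111.]
pear top None
pear scene 656 [ 0.4584 -0.3027]
plum top 280 [ 0.4454 -0.1096]
plum scene 223 [ 0.4445 -0.1099]
```

>>> carry_out(moves=[[0,-1,-30,0,0,0,50],[0,-1,-60,0,0,0,50],[0,-1,-90,0,0,0,50],[0,-1,-110,0,0,0,50],[0,-1,-120,0,0,0,50]])

```text
time_s: 37.95
tcp_pos: [0.4752, -0.3081, -0.0037]
eef_rot: [-26.3, 89.8, 161.5]
contact_force: [0.1, -0.8, -1.8]
gripper_width: 0.0563
```

>>> carry_out(moves=[[0,0,0,0,0,0,50],[0,0,-2,0,0,0,50],[0,0,-4,0,0,0,50],[0,0,-5,0,0,0,50],[0,0,-5,0,0,0,50]])

```text
time_s: 38.45
tcp_pos: [0.4764, -0.3094, -0.0065]
eef_rot: [158.4, 89.9, -13.8]
contact_force: [-0.0, -0.7, -1.0]
gripper_width: 0.0564
```

>>> carry_out(moves=[[0,0,-1,0,0,0,50],[0,0,-2,0,0,0,50],[0,0,-2,0,0,0,50]])

```text
time_s: 38.75
tcp_pos: [0.476, -0.3093, -0.0091]
eef_rot: [-28.1, 90.0, 159.7]
contact_force: [-0.1, 0.2, -2.6]
gripper_width: 0.0561
```

Run:
```python
from h import *
st()
```

```text
t 38.8 tcp [ 0.476  -0.3093 -0.0091] grasp [ 0.476  -0.3093  0.0097] jawyaw 97.8 x [-0.  0. -1.] F [-0.1  0.2 -2.6] w 0.0561 j [-13.  23. -27.  -0. -41. 111.]
```

>>> carry_out(moves=[[0,0,-1,0,0,0,50],[0,0,-1,0,0,0,50]])

```text
time_s: 38.95
tcp_pos: [0.4762, -0.3094, -0.0098]
eef_rot: [132.5, 90.0, -39.7]
contact_force: [-0.1, 0.4, 0.6]
gripper_width: 0.0562
```

>>> carry_out(moves=[[0,0,-1,0,0,0,50],[0,0,-1,0,0,0,50]])

```text
time_s: 39.15
tcp_pos: [0.4764, -0.3094, -0.01]
eef_rot: [133.8, 90.0, -38.4]
contact_force: [-2.4, 3.4, 9.6]
gripper_width: 0.0565
```

Landed. Release, lift straight up, and retreat to the left.

>>> carry_out(moves=[[0,0,0,0,0,0,76],[0,0,0,0,0,0,76],[0,0,0,0,0,0,76],[0,0,0,0,0,0,76],[0,0,3,0,0,0,76]])

```text
time_s: 39.65
tcp_pos: [0.4757, -0.3093, -0.0084]
eef_rot: [-24.6, 89.9, 163.2]
contact_force: [0.1, -0.2, 0.7]
gripper_width: 0.0667
```

>>> carry_out(moves=[[0,0,20,0,0,0,76],[0,0,55,0,0,0,76],[0,0,95,0,0,0,76],[0,0,130,0,0,0,76],[0,0,165,0,0,0,76]])

```text
time_s: 40.15
tcp_pos: [0.4759, -0.3093, 0.1588]
eef_rot: [156.0, 90.0, -16.2]
contact_force: [1.3, 0.4, -0.3]
gripper_width: 0.0665
```

>>> carry_out(moves=[[0,40,0,0,0,0,76],[0,85,0,0,0,0,76],[0,130,0,0,0,0,76],[0,175,0,0,0,0,76],[0,220,0,0,0,0,76]])

```text
time_s: 40.65
tcp_pos: [0.4758, -0.0878, 0.1573]
eef_rot: [-178.6, 90.0, 9.1]
contact_force: [2.0, -0.5, -0.2]
gripper_width: 0.0664
```

>>> carry_out(moves=[[0,40,0,0,0,0,76],[0,85,0,0,0,0,76],[0,130,0,0,0,0,76],[0,175,0,0,0,0,76],[0,220,0,0,0,0,76]])

```text
time_s: 41.15
tcp_pos: [0.4757, 0.1326, 0.1574]
eef_rot: [-152.6, 90.0, 35.2]
contact_force: [1.3, -0.3, 0.4]
gripper_width: 0.0666
```

Run:
```python
from chk import *
chk([('pear',[.476,-.309,.032]),('mandarin',[.460,-.211,.029]),('plum',[.447,-.109,.028]),('tub',[.554,-.194,.085]),('green',[.547,-.0945,.08]),('red',[.574,-.2965,.08])])
cv2.imwrite('pics/f.png',np.hstack([cv2.resize(T[190:330,310:490],(396,308)),cv2.resize(S[190:360,40:260],(398,308))]))
```

```text
t 41.1 tcp [0.4757 0.1326 0.1574] grasp [0.4757 0.1326 0.1762] jawyaw 97.8 x [ 0.001  0.    -1.   ] F [ 1.3 -0.3  0.4] w 0.0666 j [ 38.   5. -25.   0. -60.  59.]
pear top 473 [ 0.4747 -0.3104]
pear scene 696 [ 0.471  -0.3094]
mandarin top 388 [ 0.4592 -0.2118]
mandarin scene 393 [ 0.4566 -0.2114]
plum top 282 [ 0.4455 -0.1094]
plum scene 287 [ 0.4449 -0.1088]
tub top 411 [ 0.5534 -0.1935]
tub scene 419 [ 0.5572 -0.1968]
green top 339 [ 0.5462 -0.0941]
green scene 297 [ 0.5499 -0.0967]
red top 308 [ 0.5735 -0.295 ]
red scene 374 [ 0.5769 -0.2982]
```

View pics/f.png

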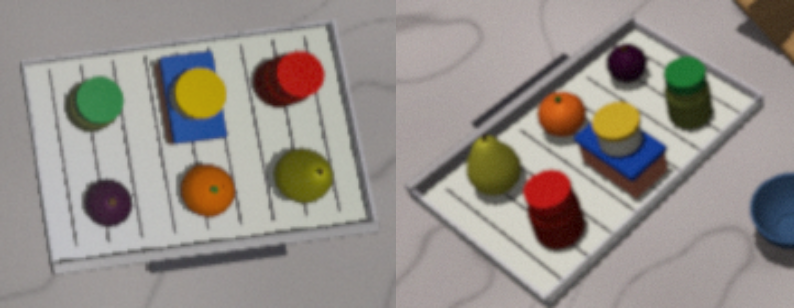

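The final picture shows everything upright: pear before red jar, plum before green jar, mandarin between, tub on box. Handing in.

```bash
python3 -c "
from plant import r
print(r.close_job())"
```

```text
the job is handed in; nothing more can be done
None
```

I packed all five foods into the tray and handed the job in at about 41 s of the allowed 123 s. The hand-in reports no verdict, so the figures below are my own camera checks.

**Last checks (top camera):**

| Item | Result | Requirement |
|---|---|---|
| Box | 7.2° yaw against about 7.8° for the tray; about 102 mm from each jar | within 0.25 rad (14°); under 120 mm |
| Tub | about 2 mm from the box centre | within 15 mm |
| Pear | about 100 mm in front of the red jar, about 2 mm sideways | 50–135 mm; within 15 mm |
| Plum | about 101 mm in front of the green jar, about 1 mm sideways | 50–135 mm; within 15 mm |
| Mandarin | about 101–104 mm from pear and plum, within about 1 mm of the tray centre line | under 140 mm; within 20 mm |

The box position was measured right after I placed it. The jars are within about 2 mm of where they started, and everything stood upright with the arm clear. I did not re-measure the bottle and bowl at the end, but the arm never came near them.

**What failed or disagreed:**
- **Height reading:** the first grasp closed above the box and missed. In the images the gripper was about 35 mm higher than its reported height. I corrected for that, and every later grasp and landing matched.
- **Camera agreement:** the two cameras differ by 2–5 mm on single-height positions. I used the top view.

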